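# Index the capping press to the next tube and hold the lock pin home

## Task

Tubes are being capped on the hand press: raise the press lever all the way up to its stop and leave it there, so that the ram is clear of the caps. Then pull up the black lock knob at the end of the tube carriage, slide the carriage along by one hole so that the next tube, the first whose cap still stands high, comes under the ram, and let the pin drop fully into that hole. Finish still holding the knob with the pin home, ready for the next press stroke, and leave the bottles, tip box and tube rack around the press where they are.

Things in the scene. Friction and masses are not known exactly. Their poses are not given: they have to be found in the camera images.
- press: hand tube-capping press (rack-and-pinion, white C-frame on a grey bed 180 x 365 mm, 237 mm high), fixed. Origin on the bench under the ram's axis; at yaw 0 its front (-x) faces the robot, +y to the robot's left. Column behind at x = 59 to 109 mm; head overhangs, x = -26 to 62, y = -24 to 24, z = 157 to 237 mm. The tube carriage slides along the press's y under the head.
- lever (a joint): angle of the press lever, rad: 0 = level, pointing forward (press -x), growing as its ball is raised; upper stop at 1.05 (60 degrees). Axis parallel to the press's y. It stays where left (friction and weight: 4 to 7 N at the ball) and lifts the ram 20 mm per rad. It starts low, the ram's cup over a cap; below about 0.7 rad the cup blocks the next cap and so the carriage.
- lever_ball (a point): centre of the black ball, 30 mm across, on the free end of the lever, 140 mm from the lever's axis; it may turn in the fingers. The lever is a round steel bar 12 mm thick.
- lever_hinge (a point): point on the lever's axis in the middle plane of the lever, 195 mm above the bench; at press coordinates x = 18, y = 44 mm
- carriage (a joint): travel of the tube carriage along the press's +y axis in m: 0 at the start (locked in its present hole); the next hole is at 0.032 and the one after at 0.064 (holes and tubes are both 32 mm apart). Friction about 2 to 3 N.
- plunger (a joint): lift of the lock pin, m: 0 = fully in a hole; 0.009 = tip level with the index strip's top, free to slide; 0.014 = upper stop. A spring pushes it down, 4 N at 0, 7.5 N at 0.014. Let down between holes it rides on the strip and drops into the next hole it meets. Pin 8 mm thick, round tip, about 0.75 mm play either way in a hole.
- knob: black upright cylindrical knob of the lock plunger, 28 mm across, 24 mm high; origin at its centre, 91 mm above the bench with the pin home. It stands on a stem over a 16 mm thick steel barrel (top at 66 mm) on the carriage's -y end, at press x = -40, y = -160 mm at the start, and travels with the carriage. Below it lies the index strip, a flat steel bar with a row of holes (top at 33 mm).
- next_tube (a point): top centre of the raised cap on the next tube to press, 107 mm above the bench; 32 mm from the ram's axis to the press's -y side at the start. The carriage holds six clear tubes with 20 mm wide blue caps: three pressed down (tops at 100 mm) and three standing 7 mm higher, on the knob's side.
- ram_axis (a point): point on the ram's upright axis, fixed to the press, 107 mm above the bench: where next_tube comes when the carriage is in the next hole
- tip_box: pipette tip box, white with a yellow top, 82 x 118 x 65 mm, to the left of the press; origin at the centre of its underside. Bystander.
- buffer_bottle: clear bottle with a green cap, 66 mm across, 120 mm high, to the right of the press; origin under its centre. Bystander.
- sample_jar: small clear jar with a red cap, 58 mm across, 75 mm high, behind the press; origin under its centre. Bystander.
- tube_rack: low white rack 60 x 190 x 30 mm with four capped tubes (68 mm high overall), in front of the press; origin under its centre. Bystander.

How it is judged:
On the way, in this order (a step that is already met when the one before it is completed fails the run):
1. the lever is up at its stop (within about 5 degrees), the carriage still locked in its first hole (value of joint lever above 0.96 rad and value of joint carriage below 0.004 m), for 0.2 s.
2. the knob is pulled up so that the pin is out of its hole, the lever still up (value of joint plunger above 0.0075 m and value of joint lever above 0.94 rad and contact force between the fingers and knob above 1 N), for 0.1 s.
3. the pin is home in the next hole (value of joint plunger below 0.003 m and value of joint carriage between 0.029 and 0.035 m), for 0.2 s.
At the end, for the whole second after the job is handed in: The carriage is locked in the next hole (32 mm on, within 3 mm, the next raised cap within 3 mm of the ram's axis), the pin is within 3 mm of fully home, the lever is still up (within about 6 degrees of its stop), and the fingers are still holding the knob with more than 2 N (all of step 3 and value of joint lever above 0.94 rad and horizontal distance between next_tube and ram_axis below 0.003 m and contact force between the fingers and knob above 2 N); the arm keeps its last pose, push and grip.
It fails at once if a bystander is pushed more than 25 mm or tipped (distance of any of tip_box, buffer_bottle, sample_jar, tube_rack from where it was at the start of the episode above 0.025 m or angle between any of tip_box, buffer_bottle, sample_jar, tube_rack's own z axis and vertical above 0.35 rad).
It also fails if it takes over 48 s, if anything falls off the work surface, if the arm or the gripper's body presses on something with over 40 N, if the wrist force passes 120 N, or if a joint passes its speed limit or range.

## Robot

A 6-joint arm with a two-finger parallel gripper is mounted at the origin on the work surface. World frame = base frame: x ahead of the robot, y to its left, z up, the work surface at z = 0. Lengths are in m, angles in rad, forces in N, time in s.
With the tool pointing down it reaches from about 0.325 to 0.775 m from the base axis. Payload 5.5 kg.
Tool frame: the origin (TCP) lies on the mounting face of the last link; the fingertips stand 182 mm ahead of it and the grasp point (between the pads) lies 163 mm ahead of it (env.tcp_to_grasp is the distance from the TCP to the grasp point, in m); z points along the fingers, y is the line along which they close (so a half turn about z gives the same grasp; the last joint's range is limited). The gripper opens to 88 mm and grips with 3 to 60 N. Pads are 20 mm wide; open, the fingers measure 115 mm over their backs; the gripper's body (75 mm by 178 mm) begins 61 mm behind the grasp point.
Start: joints at [-1.357, 0.091, 1.231, -0, 1.82, -0.057], TCP at [0.161, -0.578, 0.405] pointing down, gripper open.
Joint ranges: [-2.87, 2.87], [-0.86, 2.18], [0.17, 2.46], [-1.51, 4.65], [0.06, 2.69], [-2.65, 2.65]. Speed limits (rad/s): [2.57, 2.57, 3.01, 3.14, 3.14, 3.14].

## Interface

Orientations are given as a rotation vector (axis times angle).
In Python, from bench import env gives the robot as it stands.
- The arm moves only by the tool apply_moves, never from a script. Its argument "rows" is a list of rows, each an object with "slide": the shift along the tool's x, y, z scaled (see below), a list of three; "twist": the turn, a rotation vector about the tool's x, y, z scaled (see below), a list of three. In form: [{"slide": [x, y, z], "twist": [ax, ay, az]}, ...]. A call has 1 to 10 rows; each row shifts and turns the commanded pose from where the row before left it, along the tool's axes as they then stand; what a row does not reach is not made up. The controller multiplies each number of a shift by 500 mm and each number of a turn by 90 degrees. A row lasts 1/12 s, in which the tool goes at most 41.7 mm and 7.16 degrees, less where a joint would pass 70% of its speed; a pose out of reach is approached as far as the arm can. A call with a number of a shift or a turn outside -1 to 1 is refused whole. A call with a gripper value outside its range is refused whole. "jaw" is the closure, from 0 (fully open) to 1 (shut), set as the call begins (left out, the last holds). The fingers move at their own pace and stop on an object; "grip_force" is the grip in N (left out, the last holds). Time passes only in rows, so rows that do not move let the fingers close. It gives the time, the measured TCP pose, the force, the opening and the grip force at its end, in the units of the state.
- env.observe(): the state, without advancing time (a new reading comes with each control period).
- env.read_camera(name): name is "scene" or "top" or "wrist"; returns (picture, depth): 400x640x3 uint8, red, green, blue; 400x640 float32, m along the optical axis (not along the pixel's ray), 0 where there is no reading.
- env.get_calibration(name): a dict with "vfov" (degrees; the focal length in pixels is half the picture's height over the tangent of half this angle, whatever the lens; pixels are square), "cx", "cy" (the principal point, pixels), "T" (4x4, takes a point from camera to world coordinates); the wrist camera has in their place "T_tool_cam" (4x4, takes a point from camera to tool coordinates, whose origin is the TCP and whose axes are the flange's). Camera axes: x right, y up, looking along -z (the intrinsics and any distortion apply to the point x, -y, -z); pixel columns grow to the right and rows downward; lengths in m; the calibration is good to about 2 mm. A picture is of the moment at which its call begins: read the wrist's pose just before it. get_calibration takes no time and is no camera call.
- env.hand_in(): hands the job in; it is judged then, once.
Trained networks look in the newest picture that a camera, given by its name, has taken for a name from the list of things; names that differ only in an ending like _2 or _b are one class to them, and where a whole thing is asked for, a point or a joint stands for the part that bears it (a point fixed in the world has none). Each returns a list of dicts, best first, with "confidence" (0 to 1); they miss things now and then, are a little off and sometimes report something else, mostly with a low value. They report only what shows in the picture. A call takes as long as a camera call.
- env.look_for(camera, thing): "centre" ([x, y, z] in m, in the coordinates of the camera as it stood for that picture, good to about 4 mm: the middle of the surface that is visible of it).
The state is a dict: "time_s": time; "joint_positions": joint angles; "qvel": joint speeds; "joint_efforts": joint torques, N m; "ee_pos": TCP position; "orientation": TCP orientation; "contact_force": force on the tool from outside, world axes, zero at the start; "ft_torque": the same for the moment, N m; "width": finger opening in m; "grip_force": force on a finger pad.
Only numpy, scipy, OpenCV 4.12 (cv2) and the standard library are available. Lean on these libraries where they do the work, as an engineer would, in place of code of your own. Each camera call takes 0.05 s, during which the arm holds its last target. There are 200 camera calls.

## Working session

There is one attempt and no reset: what is moved stays moved. The work goes in short steps, Python scripts to look and compute and a tool call to move; the robot and the scene stay as the last step left them, time stands still between calls to the robot, and variables do not carry over. Pictures are saved under pics/ and viewed, at most 10 in all, crops included, and the job is handed in when it is done.

Besides the shell and the picture viewer there is one more tool, called after "Call:" as name(argument=value, ...) on one line, values as JSON. apply_moves: Moves the arm, as the interface text tells. Shifts and turns lie within -1 to 1; 1 stands for 500 mm of shift or 90 degrees of turn. Its arguments: {"type":"object","properties":{"rows":{"type":"array"},"jaw":{"type":"number"},"grip_force":{"type":"number"}},"required":["rows"]}

```bash
mkdir -p pics; cat > h.py <<'E'
import numpy as np, cv2
from bench import env
from scipy.spatial.transform import Rotation as R
def Tcam(c,s=None):
    k=env.get_calibration(c)
    if 'T' in k: return np.array(k['T'])
    s=s or env.observe(); T=np.eye(4); T[:3,:3]=R.from_rotvec(s['orientation']).as_matrix(); T[:3,3]=s['ee_pos']
    return T@np.array(k['T_tool_cam'])
def find(c,t,s=None,n=2):
    T=Tcam(c,s)
    return [(np.round((T@np.r_[d['centre'],1])[:3],4).tolist(),round(d['confidence'],2)) for d in env.look_for(c,t)[:n]]
def px(c,u,v,depth,s=None):
    k=env.get_calibration(c); f=200/np.tan(np.radians(k['vfov'])/2); d=depth[int(v),int(u)]
    return (Tcam(c,s)@np.r_[(u-k['cx'])/f*d,-(v-k['cy'])/f*d,-d,1])[:3]
def snap(c,name):
    p,d=env.read_camera(c); cv2.imwrite('pics/'+name+'.png',p[:,:,::-1]); return p,d
E
python3 - <<'E'
from h import *
for c in ('scene','top'):
    p,d=snap(c,c+'1'); np.save(c+'d.npy',d)
    print(c,{k:v for k,v in env.get_calibration(c).items() if k!='T'})
    for t in ['press','lever_ball','knob','next_tube','tip_box','buffer_bottle','sample_jar','tube_rack']: print(t,find(c,t))
s=env.observe();print(s)
E
```

```text
scene {'vfov': 55.58622146804725, 'cx': 311.71652727537, 'cy': 203.72861800634513}
press [([0.6204, 0.0149, 0.0506], 0.73), ([0.5501, 0.0542, 0.2114], 0.21)]
lever_ball [([0.5426, 0.0507, 0.2115], 0.91)]
knob []
next_tube [([0.5778, 0.0355, 0.0755], 0.64)]
tip_box [([0.5496, 0.2568, 0.0655], 0.91)]
buffer_bottle [([0.505, -0.2421, 0.0741], 0.87)]
sample_jar [([0.7291, -0.0053, 0.0577], 0.95)]
tube_rack [([0.4478, 0.0422, 0.0351], 0.56)]
top {'vfov': 44.49364705077242, 'cx': 320.5784930659162, 'cy': 194.0674707912835}
press [([0.5768, -0.0226, 0.016], 0.87)]
lever_ball [([0.5222, 0.0435, 0.2113], 0.78)]
knob [([0.4848, -0.2479, 0.0839], 0.7), ([0.5033, -0.159, 0.1061], 0.49)]
next_tube [([0.5468, -0.0966, 0.0764], 0.61)]
tip_box [([0.5239, 0.237, 0.0589], 0.57)]
buffer_bottle [([0.4845, -0.2475, 0.0845], 0.67), ([0.5242, 0.236, 0.061], 0.18)]
sample_jar [([0.7218, -0.0241, 0.0775], 0.63)]
tube_rack [([0.4314, 0.0288, 0.0298], 0.83), ([0.4872, -0.2518, 0.0812], 0.16)]
{'time_s': 0.9, 'joint_positions': array([-1.35672129e+00,  9.10880520e-02,  1.23070113e+00, -2.01683405e-05,
        1.81982669e+00, -5.67140836e-02]), 'qvel': array([ 0.00058682,  0.0007423 ,  0.00288812,  0.00011354,  0.00079121,
       -0.00011476]), 'joint_efforts': array([-1.09402925e-03, -4.46199310e+01, -4.06511915e+01,  6.97535696e-02,
        1.95636920e-02, -8.52299479e-06]), 'ee_pos': array([ 0.16048366, -0.57814677,  0.40463773]), 'orientation': array([-3.11282091e+00, -4.24045522e-01,  3.34747652e-05]), 'contact_force': array([ 0.3453737 , -0.02342344,  0.32923678]), 'ft_torque': array([ 0.00403163, -0.02114251,  0.00765566]), 'grip_force': 0.0, 'width': 0.08807891634529406}
```

```bash
python3 -c "
import cv2,numpy as np
a=cv2.imread('pics/scene1.png');b=cv2.imread('pics/top1.png');print(a.shape)"
```

```text
(400, 640, 3)
```

View pics/scene1.png

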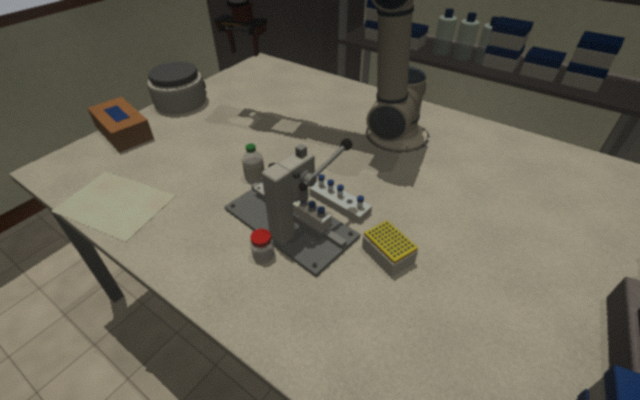

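View pics/top1.png

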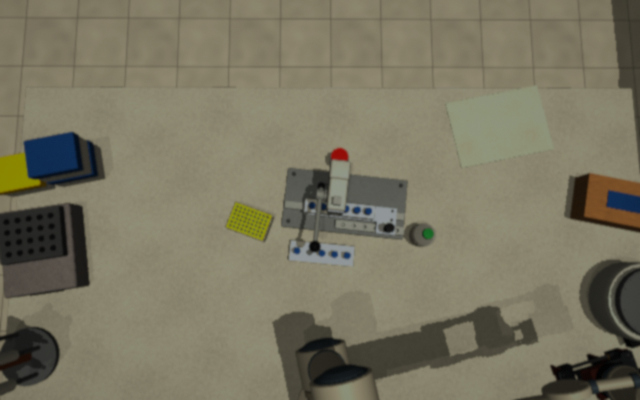

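The scene view shows the press from behind: ball (346,144), knob hidden. In the top view the ball is at (314,246), the knob at (388,228), right beside the bottle (423,235), and the press is yawed by about -5°.

```bash
python3 - <<'E'
from h import *
d=np.load('topd.npy'); 
for n,u,v in [('ball',314,246),('knob',388,228),('bedTL',290,171),('bedTR',406,181),('bedBL',284,226),('bedBR',404,236),('cap green',428,233),('headtop',339,175),('headtop2',337,200),('cap1',370,211),('cap2',358,210),('rackL',292,250),('rackR',352,258),('box',249,221)]:
    print(n,np.round(px('top',u,v,d),4), d[v,u])
m=d
import cv2
cv2.imwrite('pics/topcrop.png',cv2.resize(cv2.imread('pics/top1.png')[150:280,210:450],None,fx=3.3,fy=3.3,interpolation=cv2.INTER_CUBIC))
T=Tcam('top');print(T)
E
```

```text
ball [0.4516 0.0546 0.2406] 1.2221102
knob [ 0.5049 -0.153   0.106 ] 1.3665243
bedTL [0.6834 0.1253 0.0177] 1.4730475
bedTR [ 0.6531 -0.2253  0.0136] 1.4794421
bedBL [0.5183 0.1429 0.0084] 1.4595455
bedBR [ 0.4879 -0.2179 -0.0034] 1.4737976
cap green [ 0.4897 -0.261   0.1217] 1.3509102
headtop [ 0.6317 -0.0097  0.2399] 1.248443
headtop2 [ 0.5649 -0.003   0.2598] 1.219488
cap1 [ 0.5528 -0.1035  0.1053] 1.3727684
cap2 [ 0.5555 -0.0696  0.1077] 1.3700751
rackL [0.4464 0.1176 0.0362] 1.4226977
rackR [ 0.4227 -0.0575  0.028 ] 1.4308051
box [0.5294 0.2409 0.0589] 1.409255
[[-0.00419657  0.99075015 -0.13563379  0.41433388]
 [-0.99982868 -0.00171193  0.01843019  0.06044059]
 [ 0.01802752  0.13568789  0.99058761  1.46909618]
 [ 0.          0.          0.          1.        ]]
```

View pics/topcrop.png

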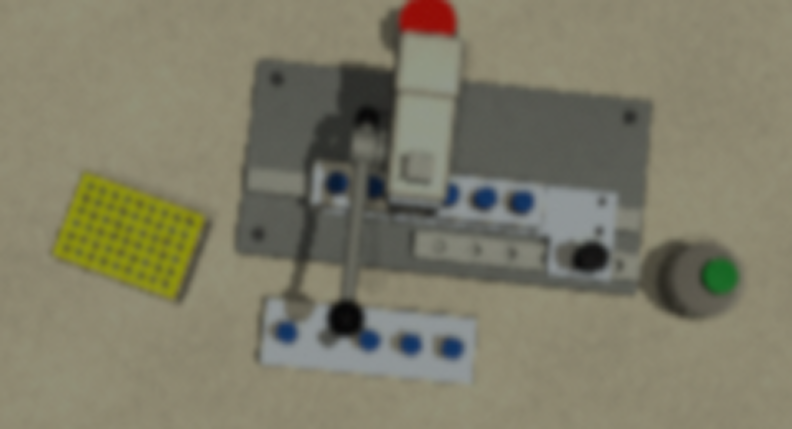

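```bash
cat >> h.py <<'E'
def press_w(p,q):
    X,Y,t=q[:3]; c,s=np.cos(t),np.sin(t); return np.array([X+c*p[0]-s*p[1],Y+s*p[0]+c*p[1],p[2]])
def proj(c,w,s=None):
    k=env.get_calibration(c); f=200/np.tan(np.radians(k['vfov'])/2); p=np.linalg.inv(Tcam(c,s))@np.r_[w,1]
    return np.array([k['cx']+f*p[0]/-p[2],k['cy']-f*p[1]/-p[2]])
def ball(a): return [.018-.14*np.cos(a),.044,.195+.14*np.sin(a)]
E
python3 - <<'E'
from h import *
from scipy.optimize import least_squares
C=lambda x,y:(210+x/3.3,150+y/3.3)
obs=[((-.04,-.16,.097),C(590,257)),((0,-.096,.107),C(521,202)),((0,-.064,.107),C(484,198)),((0,.064,.1),C(336,183)),((.018,0,.237),C(433,114)) ]
bl=C(345,318)
def r(q):
    e=[proj('top',press_w(p,q))-o for p,o in obs[:4]]
    e.append(0.5*(proj('top',press_w(ball(q[3]),q))-bl))
    return np.ravel(e)
s=least_squares(r,[.55,0,-.08,.3]);print(s.x,s.fun.round(2))
q=s.x;np.save('q.npy',q)
for n,p in [('ball',ball(q[3])),('ball up',ball(1.05)),('knob',(-.04,-.16,.091)),('hinge',(.018,.044,.195))]: print(n,press_w(p,q).round(4))
o=env.observe();print(R.from_rotvec(o['orientation']).as_matrix().round(3)); d=np.load('topd.npy')
print(env.get_calibration('wrist'))
E
```

```text
[ 0.5625941  -0.00252278 -0.10809499  0.26694881] [ 0.24  0.1   0.22 -0.05  0.09 -0.04 -0.47 -0.01 -0.14 -0.02]
ball [0.451  0.0538 0.2319]
ball up [0.516  0.0468 0.3164]
knob [ 0.5056 -0.1573  0.091 ]
hinge [0.5852 0.0393 0.195 ]
[[ 0.964  0.267 -0.   ]
 [ 0.267 -0.964  0.   ]
 [-0.    -0.    -1.   ]]
{'vfov': 65.90704929339643, 'cx': 318.6663145607679, 'cy': 203.39708984306012, 'T_tool_cam': array([[-3.67907540e-04,  9.67035508e-01,  2.54641297e-01,
         6.88648542e-02],
       [ 9.99999792e-01,  2.20816260e-04,  6.06226490e-04,
         1.96869767e-05],
       [ 5.30013603e-04,  2.54641467e-01, -9.67035388e-01,
         2.03095544e-02],
       [ 0.00000000e+00,  0.00000000e+00,  0.00000000e+00,
         1.00000000e+00]])}
```

Call:
apply_moves(rows=[{"slide": [0,0,-0.045],"twist": [0,0,0.0603]},{"slide": [0,0,-0.045],"twist": [0,0,0.0603]},{"slide": [0,0,-0.045],"twist": [0,0,0.0603]},{"slide": [0,0,-0.045],"twist": [0,0,0.0603]},{"slide": [0.022,-0.066,0],"twist": [0,0,0]},{"slide": [0.022,-0.066,0],"twist": [0,0,0]},{"slide": [0.022,-0.066,0],"twist": [0,0,0]},{"slide": [0.022,-0.066,0],"twist": [0,0,0]},{"slide": [0.022,-0.066,0],"twist": [0,0,0]},{"slide": [0.022,-0.066,0],"twist": [0,0,0]}], jaw=0)

```text
time_s: 1.73
ee_pos: [0.2478, -0.3868, 0.4947]
orientation: [3.137, -0.17, 0.0]
contact_force: [0.3, 1.1, 0.6]
width: 0.0878
grip_force: 0.0
```

Call:
apply_moves(rows=[{"slide": [0.022,-0.066,0],"twist": [0,0,0]},{"slide": [0.022,-0.066,0],"twist": [0,0,0]},{"slide": [0.022,-0.066,0],"twist": [0,0,0]},{"slide": [0.022,-0.066,0],"twist": [0,0,0]},{"slide": [0.022,-0.066,0],"twist": [0,0,0]},{"slide": [0.022,-0.066,0],"twist": [0,0,0]},{"slide": [0.022,-0.066,0],"twist": [0,0,0]},{"slide": [0.022,-0.066,0],"twist": [0,0,0]},{"slide": [0.022,-0.066,0],"twist": [0,0,0]},{"slide": [0.022,-0.066,0],"twist": [0,0,0]}])

```text
time_s: 2.57
ee_pos: [0.3925, -0.0704, 0.495]
orientation: [3.137, -0.17, 0.002]
contact_force: [-0.1, -0.2, 0.3]
width: 0.0879
grip_force: 0.0
```

Call:
apply_moves(rows=[{"slide": [0.0224,-0.065,0],"twist": [0,0,0]},{"slide": [0.0224,-0.065,0],"twist": [0,0,0]},{"slide": [0.0224,-0.065,0],"twist": [0,0,0]},{"slide": [0.0224,-0.065,0],"twist": [0,0,0]},{"slide": [0,0,0],"twist": [0,0,0]},{"slide": [0,0,0],"twist": [0,0,0]}])

```text
time_s: 3.07
ee_pos: [0.4514, 0.0536, 0.4941]
orientation: [3.137, -0.164, -0.002]
contact_force: [-0.1, 0.3, 0.5]
width: 0.0877
grip_force: 0.0
```

```bash
python3 - <<'E'
from h import *
s=env.observe(); p,d=snap('wrist','w1'); q=np.load('q.npy')
print(s['ee_pos'],find('wrist','lever_ball',s),find('wrist','knob',s))
print('pred ball px',proj('wrist',press_w(ball(q[3]),q),s))
E
```

```text
[0.45137055 0.05361645 0.49412965] [([0.5303, 0.0486, 0.2095], 0.67)] [([0.5083, -0.1476, 0.1045], 0.56)]
pred ball px [318.29005637 209.61334091]
```

View pics/w1.png

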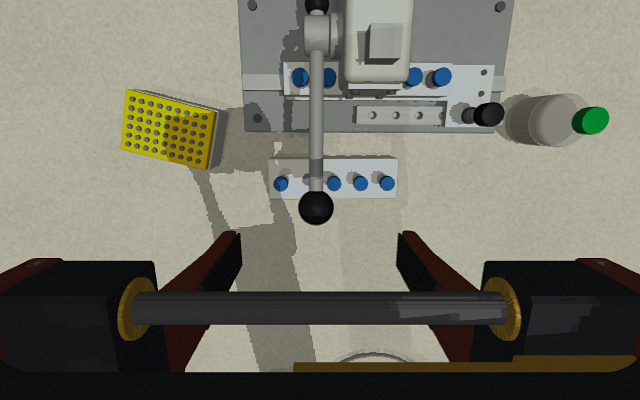

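The ball sits at (316,208), 2 px from the prediction, and the fingers straddle the lever plane. I'll descend and grasp.

Call:
apply_moves(rows=[{"slide": [0.001,-0.001,0.05],"twist": [0,0,0]},{"slide": [0.001,-0.001,0.05],"twist": [0,0,0]},{"slide": [0,-0.001,0.05],"twist": [0,0,0]},{"slide": [0,-0.001,0.05],"twist": [0,0,0]},{"slide": [0,0,0],"twist": [0,0,0]}])

```text
time_s: 3.63
ee_pos: [0.4515, 0.0528, 0.3894]
orientation: [3.136, -0.173, -0.012]
contact_force: [0.0, -0.3, -1.1]
width: 0.0879
grip_force: 0.0
```

Call:
apply_moves(rows=[{"slide": [0,0,0],"twist": [0,0,0]},{"slide": [0,0,0],"twist": [0,0,0]},{"slide": [0,0,0],"twist": [0,0,0]},{"slide": [0,0,0],"twist": [0,0,0]},{"slide": [0,0,0],"twist": [0,0,0]},{"slide": [0,0,0],"twist": [0,0,0]},{"slide": [0,0,0],"twist": [0,0,0]},{"slide": [0,0,0],"twist": [0,0,0]}], jaw=1, grip_force=25)

```text
time_s: 4.3
ee_pos: [0.4522, 0.0541, 0.3948]
orientation: [-3.137, 0.169, -0.0]
contact_force: [-0.6, -0.6, -0.0]
width: 0.038
grip_force: 0.0
```

Call:
apply_moves(rows=[{"slide": [0,0,0],"twist": [0,0,0]},{"slide": [0,0,0],"twist": [0,0,0]},{"slide": [0,0,0],"twist": [0,0,0]},{"slide": [0,0,0],"twist": [0,0,0]}])

```text
time_s: 4.63
ee_pos: [0.4523, 0.0554, 0.3946]
orientation: [-3.133, 0.166, -0.001]
contact_force: [0.4, 8.1, -1.1]
width: 0.0291
grip_force: 25.0
```

Call:
apply_moves(rows=[{"slide": [0.0085,-0.002,-0.0261],"twist": [0,0,0]},{"slide": [0.011,0,-0.0251],"twist": [0,0,0]},{"slide": [0.0134,0,-0.0239],"twist": [0,0,0]},{"slide": [0.0157,0,-0.0225],"twist": [0,0,0]},{"slide": [0.0178,0,-0.0208],"twist": [0,0,0]}])

```text
time_s: 5.05
ee_pos: [0.4849, 0.0524, 0.4528]
orientation: [-3.135, 0.166, 0.01]
contact_force: [-4.9, 4.3, -4.3]
width: 0.0284
grip_force: 25.0
```

Call:
apply_moves(rows=[{"slide": [0.0198,0,-0.019],"twist": [0,0,0]},{"slide": [0.0216,0,-0.017],"twist": [0,0,0]},{"slide": [0.0228,0,-0.0146],"twist": [0,0,0]},{"slide": [0,0,0],"twist": [0,0,0]},{"slide": [0,0,0],"twist": [0,0,0]}])

```text
time_s: 5.47
ee_pos: [0.5176, 0.0487, 0.4798]
orientation: [-3.135, 0.167, -0.002]
contact_force: [1.4, 5.0, 3.0]
width: 0.028
grip_force: 25.0
```

```bash
python3 - <<'E'
from h import *
s=env.observe(); print(s['ee_pos'],s['contact_force'],s['width'])
p,d=snap('wrist','w2'); q=np.load('q.npy'); print(press_w(ball(1.05),q))
h=press_w((.018,.044,.195),q); g=s['ee_pos']-[0,0,.163]; e=g-h; print(np.hypot(e[0],e[2]),np.arctan2(e[2],-e[0]))
E
```

```text
[0.51759413 0.04870039 0.47976752] [1.42687783 5.00392226 3.04257978] 0.028024570906329583
[0.51598259 0.04679372 0.31643925]
0.13929374346938944 1.0637404756352284
```

View pics/w2.png

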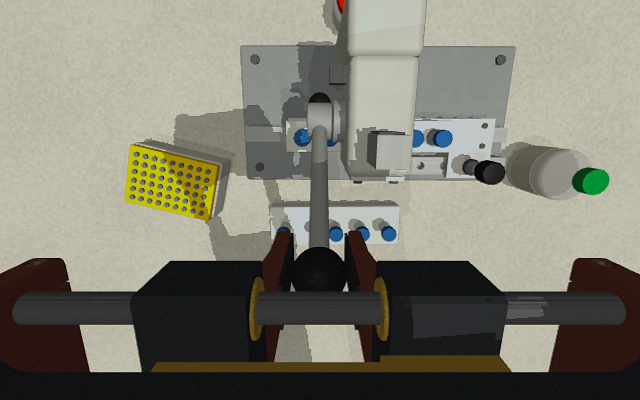

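The ball is still in the fingers at (320,268). I'll press gently along the tangent to confirm the stop.

Call:
apply_moves(rows=[{"slide": [0.006,0,-0.0034],"twist": [0,0,0]},{"slide": [0,0,0],"twist": [0,0,0]},{"slide": [0,0,0],"twist": [0,0,0]}])

```text
time_s: 5.77
ee_pos: [0.5195, 0.0485, 0.4806]
orientation: [-3.135, 0.167, 0.003]
contact_force: [-3.1, 6.1, 2.3]
width: 0.0283
grip_force: 25.0
```

Call:
apply_moves(rows=[{"slide": [0.006,0,-0.0034],"twist": [0,0,0]},{"slide": [0,0,0],"twist": [0,0,0]},{"slide": [0,0,0],"twist": [0,0,0]}])

```text
time_s: 6.02
ee_pos: [0.5224, 0.0482, 0.4821]
orientation: [-3.135, 0.167, 0.005]
contact_force: [-4.6, 7.0, 0.4]
width: 0.0284
grip_force: 25.0
```

Call:
apply_moves(rows=[{"slide": [0.009,0,-0.005],"twist": [0,0,0]},{"slide": [0,0,0],"twist": [0,0,0]},{"slide": [0,0,0],"twist": [0,0,0]},{"slide": [0,0,0],"twist": [0,0,0]}])

```text
time_s: 6.35
ee_pos: [0.527, 0.0477, 0.4844]
orientation: [-3.136, 0.167, 0.004]
contact_force: [-3.0, 6.0, 0.7]
width: 0.028
grip_force: 24.9
```

```bash
python3 - <<'E'
from h import *
s=env.observe(); print(s['ee_pos'],s['contact_force'],s['width'])
p,d=env.read_camera('top');cv2.imwrite('pics/t2.png',p[:,:,::-1]); q=np.load('q.npy')
w,_=snap('wrist','w3')
for a in (.8,.9,1,1.05,1.1): print(a,proj('wrist',press_w(ball(a),q),s).round(1))
cv2.imwrite('pics/w3c.png',cv2.resize(w[60:310,200:440,::-1],None,fx=2.3,fy=2.3))
E
```

```text
[0.52697198 0.04771807 0.48444486] [-2.95919681  6.0177384   0.68363415] 0.027996694606942856
0.8 [322.3 301.5]
0.9 [322.5 294.4]
1 [322.8 283.9]
1.05 [322.9 277.2]
1.1 [323.1 269.5]
```

View pics/w3c.png

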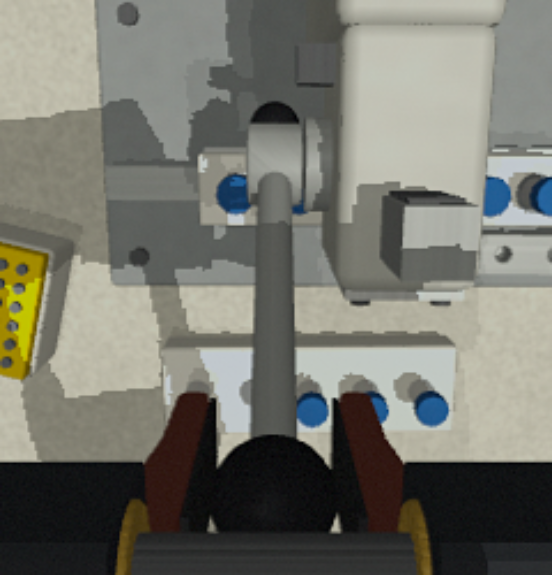

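The ball moved along with the tool (no stop felt yet), so I'll push further.

Call:
apply_moves(rows=[{"slide": [0.009,0,-0.0045],"twist": [0,0,0]},{"slide": [0,0,0],"twist": [0,0,0]},{"slide": [0,0,0],"twist": [0,0,0]}])

```text
time_s: 6.7
ee_pos: [0.5319, 0.0472, 0.4862]
orientation: [-3.136, 0.167, 0.003]
contact_force: [-0.2, 4.9, -1.8]
width: 0.0266
grip_force: 24.2
```

Call:
apply_moves(rows=[{"slide": [0.009,0,-0.0045],"twist": [0,0,0]},{"slide": [0,0,0],"twist": [0,0,0]},{"slide": [0,0,0],"twist": [0,0,0]}])

```text
time_s: 6.95
ee_pos: [0.5374, 0.0466, 0.487]
orientation: [-3.136, 0.168, 0.002]
contact_force: [6.3, 5.1, -6.9]
width: 0.0201
grip_force: 21.7
```

```bash
python3 - <<'E'
from h import *
from scipy.optimize import least_squares
s=env.observe(); w,d=snap('wrist','w4'); q=np.load('q.npy')
print(s['ee_pos'],s['contact_force'],s['width'])
cv2.imwrite('pics/w4c.png',cv2.resize(w[60:310,200:440,::-1],None,fx=2.3,fy=2.3))
for v in range(215,300,6): print(v,d[v,305:340:6].round(3),w[v,320])
for a in (.8,.9,1,1.05,1.1): print(a,proj('wrist',press_w(ball(a),q),s).round(1), press_w(ball(a),q).round(4))
E
```

```text
[0.53741312 0.04659614 0.48697997] [ 6.33275246  5.09946326 -6.88156399] 0.02012480145392858
215 [0.471 0.203 0.2   0.202 0.47  0.468] [85 86 81]
221 [0.46  0.199 0.196 0.198 0.459 0.46 ] [83 85 79]
227 [0.461 0.196 0.194 0.192 0.46  0.461] [83 84 80]
233 [0.464 0.191 0.188 0.189 0.463 0.456] [84 85 81]
239 [0.465 0.188 0.185 0.187 0.446 0.427] [86 89 84]
245 [0.47  0.184 0.182 0.183 0.427 0.43 ] [84 86 80]
251 [0.471 0.182 0.    0.182 0.472 0.431] [84 85 81]
257 [0.507 0.178 0.177 0.177 0.506 0.507] [84 85 81]
263 [0.507 0.168 0.168 0.168 0.508 0.51 ] [10  7 11]
269 [0.164 0.162 0.161 0.162 0.162 0.166] [10  7 14]
275 [0.158 0.157 0.157 0.158 0.158 0.161] [14 11 12]
281 [0.158 0.156 0.156 0.156 0.157 0.158] [ 8 11 12]
287 [0.155 0.154 0.155 0.155 0.155 0.157] [19 19 18]
293 [0.076 0.076 0.076 0.076 0.077 0.076] [36 35 34]
299 [0.075 0.074 0.074 0.074 0.075 0.075] [36 39 37]
0.8 [322.2 314.3] [0.4883 0.0498 0.2954]
0.9 [322.4 308.2] [0.4987 0.0487 0.3047]
1 [322.6 298.8] [0.51   0.0474 0.3128]
1.05 [322.7 292.8] [0.516  0.0468 0.3164]
1.1 [322.8 285.8] [0.5221 0.0461 0.3198]
```

View pics/w4c.png

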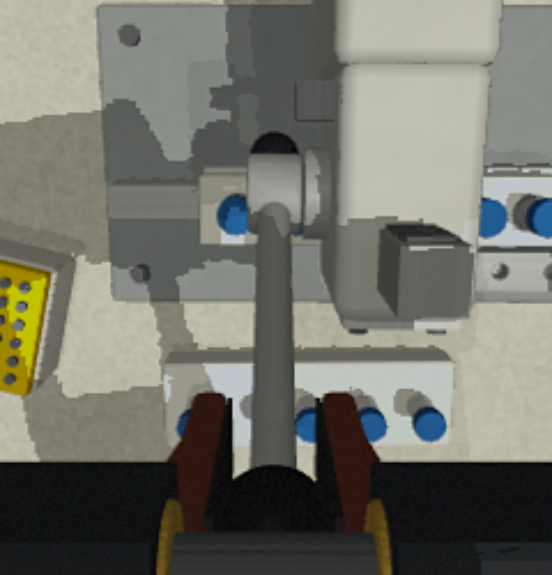

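The fingers have slid forward off the ball's middle, so it's against something. I'll read the bar's slope from depth.

```bash
cat >> h.py <<'E'
def barangle(d,s,rows,w=8,u0=319):
    P=[]
    for v in rows:
        for u in range(u0-w,u0+w): 
            if d[v,u]>0: P.append(px('wrist',u,v,d,s))
    P=np.array(P); P=P[(P[:,2]>.2)]
    q=np.load('q.npy'); dx=(P[:,0]-q[0])*np.cos(q[2])+(P[:,1]-q[1])*np.sin(q[2]); A=np.polyfit(dx,P[:,2],1)
    r=P[:,2]-np.polyval(A,dx);k=abs(r)<.008;A=np.polyfit(dx[k],P[k,2],1)
    return np.arctan(-A[0]), k.sum(), dx[k].min(),dx[k].max(),P[k,2].min(),P[k,2].max()
E
python3 - <<'E'
from h import *
s=env.observe(); w,d=env.read_camera('wrist')
print(barangle(d,s,range(170,257,2),4))
P=[px('wrist',319,v,d,s).round(4) for v in (180,210,240,254,270,280)];print(*P,sep='\n')
E
```

```text
(np.float64(1.0489850619911636), np.int64(351), np.float64(-0.03623946859420894), np.float64(0.0036356561669655257), np.float64(0.23360490774119946), np.float64(0.30360016466998063))
[0.5655 0.0435 0.246 ]
[0.5503 0.0451 0.2716]
[0.5376 0.0465 0.2925]
[0.5325 0.047  0.3016]
[0.5319 0.0471 0.3203]
[0.5292 0.0474 0.3259]
```

The lever is at 1.049 rad, against its stop. I'll release and rise.

Call:
apply_moves(rows=[{"slide": [-0.003,0,0],"twist": [0,0,0]},{"slide": [0,0,0],"twist": [0,0,0]},{"slide": [0,0,0],"twist": [0,0,0]},{"slide": [0,0,0],"twist": [0,0,0]},{"slide": [0,0,0],"twist": [0,0,0]},{"slide": [0,0,0],"twist": [0,0,0]},{"slide": [0,0,-0.04],"twist": [0,0,0]},{"slide": [0,0,-0.05],"twist": [0,0,0]},{"slide": [0,0,-0.05],"twist": [0,0,0]},{"slide": [0,0,0],"twist": [0,0,0]}], jaw=0)

```text
time_s: 7.88
ee_pos: [0.5338, 0.046, 0.5652]
orientation: [-3.136, 0.17, -0.013]
contact_force: [0.1, -0.4, 1.8]
width: 0.0816
grip_force: 0.0
```

```bash
python3 - <<'E'
from h import *
s=env.observe(); w,d=env.read_camera('wrist'); print(s['time_s'],s['ee_pos'],s['joint_positions'],s['contact_force'],s['width'])
print(barangle(d,s,range(190,235,2),4), find('wrist','lever_ball',s),find('wrist','knob',s))
q=np.load('q.npy');print(press_w((-.04,-.16,.091),q)); print(proj('wrist',press_w((-.04,-.16,.1),q),s))
cv2.imwrite('pics/w5.png',w[:,:,::-1])
E
```

```text
7.8833 [0.53382237 0.04596185 0.56518591] [ 2.24313795e-02  1.08351715e-02  1.02239274e+00 -1.59827792e-04
  2.10037370e+00  1.70143326e+00] [ 0.13310866 -0.36221895  1.78227512] 0.08158031823934457
(np.float64(1.2038434644403522), np.int64(153), np.float64(-0.04418685859433221), np.float64(-0.021214855890095134), np.float64(0.27225881073608293), np.float64(0.3276906212997867)) [([0.5361, 0.044, 0.2891], 0.76), ([0.5317, 0.2375, 0.0624], 0.53)] [([0.5113, -0.1515, 0.1029], 0.56)]
[ 0.50556602 -0.15727355  0.091     ]
[459.63332854 177.86877893]
```

Call:
apply_moves(rows=[{"slide": [-0.001,0.058,0],"twist": [0,0,0]},{"slide": [-0.001,0.058,0],"twist": [0,0,0]},{"slide": [-0.001,0.058,0],"twist": [0,0,0]},{"slide": [-0.001,0.058,0],"twist": [0,0,0]},{"slide": [-0.001,0.058,0],"twist": [0,0,0]},{"slide": [-0.001,0.058,0],"twist": [0,0,0]},{"slide": [-0.001,0.058,0],"twist": [0,0,0]},{"slide": [0,0,0.033],"twist": [0,0,-0.077]},{"slide": [0,0,0.033],"twist": [0,0,-0.077]},{"slide": [0,0,0.033],"twist": [0,0,-0.077]}])

```text
time_s: 8.87
ee_pos: [0.5097, -0.1563, 0.5074]
orientation: [-3.114, -0.406, 0.004]
contact_force: [0.5, 0.2, -0.2]
width: 0.0876
grip_force: 0.0
```

Call:
apply_moves(rows=[{"slide": [0,0,0.033],"twist": [0,0,-0.077]},{"slide": [0,0,0.033],"twist": [0,0,-0.077]},{"slide": [0,0,0.033],"twist": [0,0,-0.077]},{"slide": [0,0,0.033],"twist": [0,0,-0.077]},{"slide": [0,0,0.033],"twist": [0,0,-0.077]},{"slide": [0,0,0.033],"twist": [0,0,-0.077]},{"slide": [0,0,0.033],"twist": [0,0,-0.077]},{"slide": [0,0,0.033],"twist": [0,0,-0.077]},{"slide": [0,0,0.033],"twist": [0,0,-0.077]},{"slide": [0,0,0.033],"twist": [0,0,-0.077]}])

```text
time_s: 9.7
ee_pos: [0.5092, -0.1552, 0.342]
orientation: [-2.328, -2.105, 0.002]
contact_force: [-0.1, -0.1, 1.3]
width: 0.088
grip_force: 0.0
```

Call:
apply_moves(rows=[{"slide": [0,0,0],"twist": [0,0,0]},{"slide": [0,0,0],"twist": [0,0,0]},{"slide": [0,0,0],"twist": [0,0,0]}], jaw=0.3)

```text
time_s: 9.95
ee_pos: [0.5096, -0.1553, 0.3452]
orientation: [-2.34, -2.096, 0.0]
contact_force: [-0.2, -0.3, 0.8]
width: 0.0711
grip_force: 0.0
```

```bash
python3 - <<'E'
from h import *
s=env.observe(); w,d=snap('wrist','w6'); print(s['time_s'],s['ee_pos'],s['joint_positions'],s['width'])
Rm=R.from_rotvec(s['orientation']).as_matrix();print(Rm.round(3))
print(find('wrist','knob',s),env.look_for('wrist','knob')[:1])
q=np.load('q.npy')
for n,p in [('knob',(-.04,-.16,.103)),('cap3',(0,-.096,.107))]: print(n,press_w(p,q),proj('wrist',press_w(p,q),s))
t,_=env.read_camera('top');cv2.imwrite('pics/t3.png',t[:,:,::-1])
for a in (.9,1.05): print(a,proj('top',press_w(ball(a),q)))
print(find('top','lever_ball'))
E
```

```text
9.95 [ 0.50963287 -0.15533468  0.34517396] [-3.59702865e-01 -9.37733870e-02  1.52038317e+00 -2.82934141e-05
  1.71525019e+00 -2.49653846e-01] 0.0710907465083388
[[ 0.11   0.994 -0.   ]
 [ 0.994 -0.11   0.   ]
 [ 0.    -0.    -1.   ]]
[([0.5086, -0.152, 0.1063], 0.73)] [{'centre': [-0.0008, -0.0082, -0.2281], 'confidence': 0.73}]
knob [ 0.50556602 -0.15727355  0.103     ] [314.34208668 220.35074156]
cap3 [ 0.55223717 -0.09796247  0.107     ] [371.76410907 133.47700865]
0.9 [316.56058704 225.27853943]
1.05 [317.37981332 217.61671582]
[([0.5396, 0.0408, 0.2801], 0.77), ([0.5265, 0.2355, 0.0612], 0.73)]
```

View pics/w6.png

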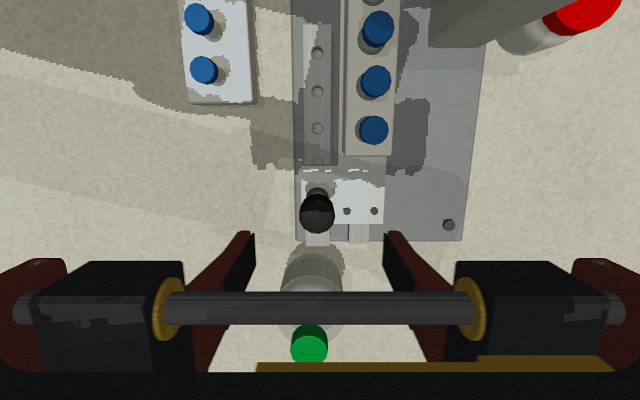

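The knob top is at (317,215) and cap 3 at (374,129), both shifted a few px from prediction (about +2 mm x, +3 mm y). The path between the fingers is clear, so I'll descend.

Call:
apply_moves(rows=[{"slide": [0.001,-0.001,0.0356],"twist": [0,0,0]},{"slide": [0.001,-0.001,0.0356],"twist": [0,0,0]},{"slide": [0.0005,-0.001,0.0356],"twist": [0,0,0]},{"slide": [0,-0.001,0.0356],"twist": [0,0,0]},{"slide": [0,0,0.0356],"twist": [0,0,0]},{"slide": [0,0,0],"twist": [0,0,0]},{"slide": [0,0,0],"twist": [0,0,0]}])

```text
time_s: 10.78
ee_pos: [0.5077, -0.1538, 0.2556]
orientation: [-2.336, -2.099, 0.001]
contact_force: [0.9, -0.1, -0.1]
width: 0.0614
grip_force: 0.0
```

```bash
python3 - <<'E'
from h import *
s=env.observe(); w,d=snap('wrist','w7'); print(s['time_s'],s['ee_pos'],s['width'],s['contact_force'])
t,td=env.read_camera('top'); g=t.max(2)
print('top dark', [(v,[(u) for u in range(300,335) if g[v,u]<30]) for v in range(205,250,3)])
q=np.load('q.npy'); print(proj('wrist',np.array([.5077,-.1538,.103]),s))
cv2.imwrite('pics/m.png',np.hstack([w[130:330,180:460,::-1],cv2.resize(t[160:270,260:414,::-1],(280,200))]))
E
```

```text
10.7833 [ 0.50772315 -0.15383335  0.25564354] 0.061426292604019835 [ 0.93498409 -0.08467468 -0.13262205]
top dark [(205, []), (208, []), (211, []), (214, [314, 315, 316, 317, 318, 319, 320, 321]), (217, [313, 314, 315, 316, 317, 318, 319, 320, 321, 322]), (220, [313, 314, 315, 316, 317, 318, 319, 320, 321, 322]), (223, []), (226, []), (229, []), (232, []), (235, []), (238, []), (241, []), (244, []), (247, [])]
[320.14597984 273.90995525]
```

View pics/m.png

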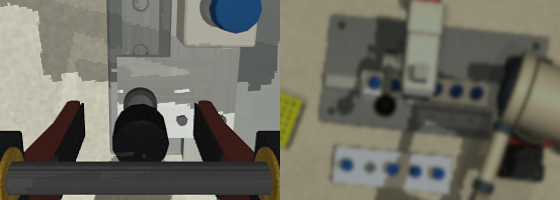

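The knob is centred between the fingers, and the top view puts the ball at (317.5,217.5), so the lever is still at 1.05. I'll close.

Call:
apply_moves(rows=[{"slide": [0,0,0],"twist": [0,0,0]},{"slide": [0,0,0],"twist": [0,0,0]},{"slide": [0,0,0],"twist": [0,0,0]},{"slide": [0,0,0],"twist": [0,0,0]},{"slide": [0,0,0],"twist": [0,0,0]},{"slide": [0,0,0],"twist": [0,0,0]},{"slide": [0,0,0],"twist": [0,0,0]},{"slide": [0,0,0],"twist": [0,0,0]}], jaw=1, grip_force=35)

```text
time_s: 11.55
ee_pos: [0.5079, -0.1539, 0.2562]
orientation: [2.336, 2.1, 0.0]
contact_force: [0.5, 0.1, 1.1]
width: 0.0274
grip_force: 35.0
```

Call:
apply_moves(rows=[{"slide": [0,0,-0.012],"twist": [0,0,0]},{"slide": [0,0,-0.012],"twist": [0,0,0]},{"slide": [0,0,0],"twist": [0,0,0]},{"slide": [0,0,0],"twist": [0,0,0]}])

```text
time_s: 11.88
ee_pos: [0.5079, -0.1539, 0.2676]
orientation: [-2.336, -2.1, 0.0]
contact_force: [3.3, -0.3, -7.5]
width: 0.0275
grip_force: 35.0
```

Call:
apply_moves(rows=[{"slide": [0.0128,0,0],"twist": [0,0,0]},{"slide": [0.0128,0,0],"twist": [0,0,0]},{"slide": [0.0128,0,0],"twist": [0,0,0]},{"slide": [0.0128,0,0],"twist": [0,0,0]},{"slide": [0.0128,0,0],"twist": [0,0,0]},{"slide": [0,0,0],"twist": [0,0,0]},{"slide": [0,0,0],"twist": [0,0,0]},{"slide": [0,0,0],"twist": [0,0,0]}])

```text
time_s: 12.55
ee_pos: [0.5114, -0.1215, 0.2679]
orientation: [-2.335, -2.101, -0.001]
contact_force: [4.3, 1.7, -7.7]
width: 0.0275
grip_force: 35.0
```

Call:
apply_moves(rows=[{"slide": [-0.001,0,0.008],"twist": [0,0,0]},{"slide": [0,0,0.008],"twist": [0,0,0]},{"slide": [0,0,0.0075],"twist": [0,0,0]},{"slide": [0,0,0],"twist": [0,0,0]},{"slide": [0,0,0],"twist": [0,0,0]},{"slide": [0,0,0],"twist": [0,0,0]}])

```text
time_s: 13.05
ee_pos: [0.5113, -0.1227, 0.2563]
orientation: [2.337, 2.1, 0.0]
contact_force: [3.4, 0.5, -5.1]
width: 0.027
grip_force: 35.0
```

Call:
apply_moves(rows=[{"slide": [0,0,0.003],"twist": [0,0,0]},{"slide": [0,0,0],"twist": [0,0,0]},{"slide": [0,0,0],"twist": [0,0,0]},{"slide": [0,0,0],"twist": [0,0,0]}])

```text
time_s: 13.38
ee_pos: [0.5113, -0.1227, 0.2562]
orientation: [2.336, 2.099, 0.001]
contact_force: [-0.8, 1.5, 6.0]
width: 0.0271
grip_force: 35.0
```

Call:
apply_moves(rows=[{"slide": [0.005,0,0],"twist": [0,0,0]},{"slide": [0,0,0],"twist": [0,0,0]},{"slide": [0,0,0],"twist": [0,0,0]}])

```text
time_s: 13.63
ee_pos: [0.5115, -0.1208, 0.2561]
orientation: [2.335, 2.098, -0.001]
contact_force: [-1.6, -2.2, 5.8]
width: 0.0276
grip_force: 35.0
```

```bash
python3 - <<'E'
from h import *
s=env.observe(); w,d=snap('wrist','w8'); print(s['time_s'],s['ee_pos'],s['width'],s['contact_force'])
t,td=env.read_camera('top'); g=t.max(2)
print([(v,[u for u in range(300,335) if g[v,u]<30]) for v in (211,214,217,220,223)])
cv2.imwrite('pics/m2.png',np.hstack([w[100:330,150:490,::-1],cv2.resize(t[160:270,260:414,::-1],(322,230))]))
E
```

```text
13.6333 [ 0.51145893 -0.12075782  0.25613699] 0.02763444111591612 [-1.55476151 -2.19424538  5.82405022]
[(211, []), (214, [314, 315, 316, 317, 318, 319, 320, 321]), (217, [313, 314, 315, 316, 317, 318, 319, 320, 321, 322, 323]), (220, [313, 314, 315, 316, 317, 318, 319, 320, 321, 322]), (223, [])]
```

View pics/m2.png

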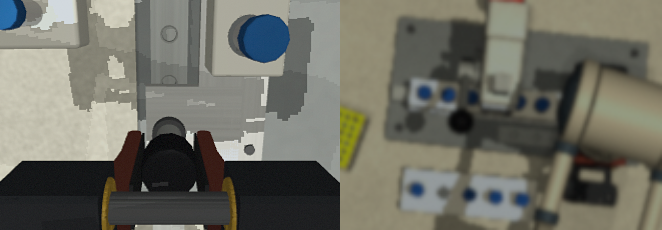

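Call:
apply_moves(rows=[{"slide": [0.003,0,0],"twist": [0,0,0]},{"slide": [0,0,0],"twist": [0,0,0]},{"slide": [0,0,0],"twist": [0,0,0]}])

```text
time_s: 13.98
ee_pos: [0.5115, -0.1201, 0.2561]
orientation: [2.335, 2.096, -0.004]
contact_force: [-0.5, -6.2, 5.2]
width: 0.0272
grip_force: 35.0
```

Call:
apply_moves(rows=[{"slide": [-0.006,0,-0.001],"twist": [0,0,0]},{"slide": [0,0,0],"twist": [0,0,0]},{"slide": [0,0,0],"twist": [0,0,0]},{"slide": [0,0,0],"twist": [0,0,0]}])

```text
time_s: 14.32
ee_pos: [0.5114, -0.1221, 0.2561]
orientation: [2.336, 2.098, -0.001]
contact_force: [-0.3, -2.8, 5.5]
width: 0.0276
grip_force: 35.0
```

The force climbs well past carriage friction, so the pin is locked. Travel reads 32 mm and z is back at the home height.

```bash
python3 -c "
from bench import env
print(env.hand_in())"
```

```text
the job is handed in; nothing more can be done
None
```

I've handed the job in with the lever up at its stop (about 1.05 rad), the carriage one hole on (about 32 mm), the pin home by height and force, and the gripper still holding the knob at 35 N. The hand-in returned no verdict. I kept clear of the bottles, tip box and tube rack but took no final position check on them.

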